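# Press the red book's medallion home

## Task

The brass medallion on the red book has just been glued and still stands proud. With your fingertips press it gently all the way home, keep it pressed for about two seconds so that the glue takes, then withdraw. Do not pick up or shift the book, and leave the medallions of the blue and green books and everything else on the bench alone.

Things in the scene. Friction and masses are not known exactly. Their poses are not given: they have to be found in the camera images.
- red_book: the loose red hardback book, 150 (x) by 110 (y) by 30 mm thick, 0.35 to 0.7 kg, lying flat on the table with its gold-tooled cover up; origin at the centre of its underside, z up, x along the spine, spine on its +y side. Its brass medallion is centred 30 mm along +x from the middle of the cover
- red_medallion (a joint): how far the red book's brass medallion has been pushed into its cover, in m: 0 = not pushed in, top 8 mm proud of the cover; 0.006 = fully home against its stop, top still 2 mm proud. It starts between 0 and 0.0015. About 3 N slides it in, and it stays where it is pushed
- red_medallion_top (a point): centre of the flat top of the red book's round brass medallion (44 mm across, with a flush copper-coloured centre 30 mm across, black ring round it on the cover); z up, 38 mm above the table when not pushed in, 32 mm when home
- blue_book: the loose blue hardback book, 150 (x) by 110 (y) by 30 mm thick, 0.35 to 0.7 kg, lying flat on the table with its gold-tooled cover up; origin at the centre of its underside, z up, x along the spine, spine on its +y side. Its brass medallion is centred 30 mm along +x from the middle of the cover
- blue_medallion (a joint): how far the blue book's brass medallion has been pushed into its cover, in m: 0 = not pushed in, top 8 mm proud of the cover; 0.006 = fully home against its stop, top still 2 mm proud. It starts between 0 and 0.0015. About 3 N slides it in, and it stays where it is pushed
- blue_medallion_top (a point): centre of the flat top of the blue book's round brass medallion (44 mm across, with a flush copper-coloured centre 30 mm across, black ring round it on the cover); z up, 38 mm above the table when not pushed in, 32 mm when home
- green_book: the loose green hardback book, 150 (x) by 110 (y) by 30 mm thick, 0.35 to 0.7 kg, lying flat on the table with its gold-tooled cover up; origin at the centre of its underside, z up, x along the spine, spine on its +y side. Its brass medallion is centred 30 mm along +x from the middle of the cover
- green_medallion (a joint): how far the green book's brass medallion has been pushed into its cover, in m: 0 = not pushed in, top 8 mm proud of the cover; 0.006 = fully home against its stop, top still 2 mm proud. It starts between 0 and 0.0015. About 3 N slides it in, and it stays where it is pushed
- green_medallion_top (a point): centre of the flat top of the green book's round brass medallion (44 mm across, with a flush copper-coloured centre 30 mm across, black ring round it on the cover); z up, 38 mm above the table when not pushed in, 32 mm when home
- gold_roll: loose gold foil roll standing upright, 38 mm across, 80 mm tall; origin at the centre of its underside
- copper_roll: loose copper foil roll standing upright, 38 mm across, 80 mm tall; origin at the centre of its underside
- glue_bottle: loose white glue bottle with a blue label and an orange cap, 50 mm across, 130 mm tall; origin at the centre of its underside
- stamp_die: loose steel stamping die, 50 (x) by 70 (y) by 20 mm, with an upright wooden handle 22 mm across reaching to 65 mm; origin at the centre of its underside
- hammer: loose hammer lying on the table off to the robot's right; origin under the middle of its length, handle to its -x
There are look-alikes about, which are no part of the job. Several things look just like the red_book: the one meant starts farthest to the robot's left.

How it is judged:
By the outcome, as a careful person would: the job done as asked, in the order asked, and still so for the second after the job is handed in, with the robot touching nothing.
It also fails if it takes over 35 s, if anything falls off the work surface, if the arm or the gripper's body presses on something with over 40 N, if the wrist force passes 120 N, or if a joint passes its speed limit or range.

## Robot

A 6-joint arm with a two-finger parallel gripper is mounted at the origin on the work surface. World frame = base frame: x ahead of the robot, y to its left, z up, the work surface at z = 0. Lengths are in m, angles in rad, forces in N, time in s.
With the tool pointing down it reaches from about 0.425 to 0.95 m from the base axis. Payload 3.5 kg.
Tool frame: the origin (TCP) lies midway between the tips of the shut fingers; the grasp point (between the pads) lies ctrl.grasp_offset behind it (ctrl.grasp_offset is the distance from the TCP to the grasp point, in m); x points along the fingers, y is the direction in which the jaws open and shut, and the axes are right-handed (so a half turn about x gives the same grasp; the last joint's range is limited). The gripper opens to 85 mm and grips with 20 to 120 N. Pads are 22 mm wide; open, the fingers measure 114 mm over their backs; the gripper's body (76 mm by 85 mm) begins 54 mm behind the grasp point. The pads swing forward as they close: fully open they stand 13 mm farther back than shut.
Start: joints at [-1.45, 0.286, 1.577, -0, 1.279, -0.15], TCP at [0.181, -0.65, 0.231] pointing down, gripper open.
Joint ranges: [-2.77, 2.77], [-0.9, 2.22], [0.21, 2.48], [-1.53, 4.67], [0.24, 2.81], [-2.84, 2.84]. Speed limits (rad/s): [2.79, 2.79, 3.14, 3.14, 3.14, 3.14].

## Interface

Orientations are given as a unit quaternion [x, y, z, w].
In Python, from plant import readout, read_camera, sign_off, ctrl gives the robot as it stands.
- The arm moves only by the tool drive_tool, never from a script. Its argument "steps" is a list of rows, each a list of 5 numbers: the shift along the tool's x, y, z in cm, then the turn about the tool's x in degrees, then the opening, from 0 (shut) to 1 (fully open). A call has 1 to 10 rows; each row shifts and turns the commanded pose from where the row before left it, along the tool's axes as they then stand; what a row does not reach is not made up. A row lasts 1/10 s, in which the tool goes at most 50 mm and 8.59 degrees, less where a joint would pass 70% of its speed; a pose out of reach is approached as far as the arm can. A call is refused whole if a number of a shift passes 5 or a number of a turn 8.59, either way. A call with a gripper value outside its range is refused whole. The fingers move at their own pace and stop on an object; "force" is the grip in N (left out, the last holds). Time passes only in rows, so rows that do not move let the fingers close. It gives the time, the measured TCP pose, the force and the opening at its end, in the units of the state.
- readout.get_state(): the state, without advancing time (a new reading comes with each control period).
- read_camera(name): name is "side" or "top" or "wrist"; returns a dict with "frame" (384x512x3 uint8, red, green, blue), "vertical_fov" (degrees; the focal length in pixels is half the picture's height over the tangent of half this angle, whatever the lens; pixels are square), "cx", "cy" (the principal point, pixels), "eye" and "orientation" of the camera in the world. Camera axes: x right, y up, looking along -z (the intrinsics and any distortion apply to the point x, -y, -z); pixel columns grow to the right and rows downward; lengths in m; the calibration is good to about 2 mm. A picture is of the moment at which its call begins. There is no depth.
- sign_off(): hands the job in, once; it reports no verdict.
The state is a dict: "time": time; "qpos": joint angles; "dq": joint speeds; "joint_efforts": joint torques, N m; "eef_pos": TCP position; "tcp_rot": TCP orientation; "contact_force": force on the tool from outside, world axes, zero at the start; "wrist_torque": the same for the moment, N m; "opening": opening from 0.0 (shut) to 1.0 (fully open).
Only numpy, scipy, OpenCV 4.12 (cv2) and the standard library are available. Lean on these libraries where they do the work, as an engineer would, in place of code of your own. Each camera call takes 0.05 s, during which the arm holds its last target. There are 200 camera calls.

## Working session

There is one attempt and no reset: what is moved stays moved. The work goes in short steps, Python scripts to look and compute and a tool call to move; the robot and the scene stay as the last step left them, time stands still between calls to the robot, and variables do not carry over. Pictures are saved under pics/ and viewed, about 8 in all and at most 12, crops included, and the job is handed in when it is done.

Besides the shell and the picture viewer there is one more tool, called after "Emit:" as name([rows], argument=value, ...), one row to a line, values as JSON. drive_tool: Moves the arm, as the interface text tells. Its arguments: {"type":"object","properties":{"steps":{"type":"array","items":{"type":"array","items":{"type":"number"}}},"force":{"type":"number"}},"required":["steps"]}

```bash
mkdir -p pics
cat > h.py <<'E'
import numpy as np,cv2
from scipy.spatial.transform import Rotation as R
from plant import readout, read_camera, sign_off, ctrl
def K(c):
    f=192/np.tan(np.radians(c["vertical_fov"])/2); return f
def ray(c,u,v,z):
    f=K(c); d=R.from_quat(c["orientation"]).apply([(u-c["cx"])/f,-(v-c["cy"])/f,-1.])
    e=np.array(c["eye"]); return e+d*(z-e[2])/d[2]
def px(c,p):
    f=K(c); q=R.from_quat(c["orientation"]).inv().apply(np.array(p)-c["eye"])
    return c["cx"]+f*q[0]/-q[2], c["cy"]-f*q[1]/-q[2]
def save(c,n,crop=None,s=1):
    im=c["frame"][:,:,::-1]
    if crop: x0,y0,x1,y1=crop; im=im[y0:y1,x0:x1]
    cv2.imwrite("pics/"+n,cv2.resize(im,None,fx=s,fy=s,interpolation=cv2.INTER_CUBIC))
E
python3 - <<'E'
from h import *
import pickle
d={}
for n in("top","side"):
    c=read_camera(n);d[n]=c;save(c,n+"1.png",s=1.5)
    print(n,{k:v for k,v in c.items() if k!="frame"})
pickle.dump(d,open("c.pkl","wb"))
print(readout.get_state(),ctrl.grasp_offset)
E
```

```text
top {'vertical_fov': 55.000366950420926, 'cx': 257.08981201677653, 'cy': 192.15360832000067, 'eye': array([ 0.42481755, -0.20924433,  1.42030173]), 'orientation': array([-0.02245765,  0.02913744,  0.71604067, -0.69708854])}
side {'vertical_fov': 55.25671167650498, 'cx': 254.6665231785915, 'cy': 193.2834417924525, 'eye': array([0.00791751, 0.72641484, 0.9160038 ]), 'orientation': array([-0.10344208,  0.41346403,  0.87317073, -0.23647432])}
{'time': 0.1, 'qpos': array([-1.45000520e+00,  2.87087998e-01,  1.57805014e+00, -4.74207155e-05,
        1.27859540e+00, -1.50007445e-01]), 'dq': array([ 0.00050382, -0.0022268 , -0.00149905, -0.00141706, -0.00032945,
       -0.00040759]), 'joint_efforts': array([ 3.70509670e-04, -4.07295871e+01, -2.93699938e+01, -1.46779621e-04,
        3.40399762e-03,  1.21170137e-05]), 'eef_pos': array([ 0.18050243, -0.64979336,  0.23006764]), 'tcp_rot': array([-0.70062895, -0.0962113 ,  0.70063893, -0.09469716]), 'contact_force': array([-0.76430307, -0.52844549, -0.75107985]), 'wrist_torque': array([-0.02730636, -0.03094992,  0.01123217]), 'opening': 0.9959021508708594} 0.0187
```

View pics/top1.png

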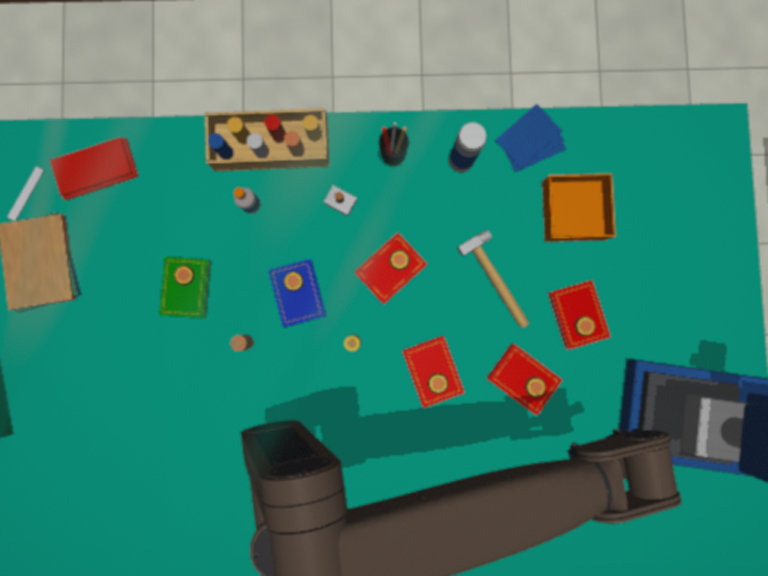

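View pics/side1.png

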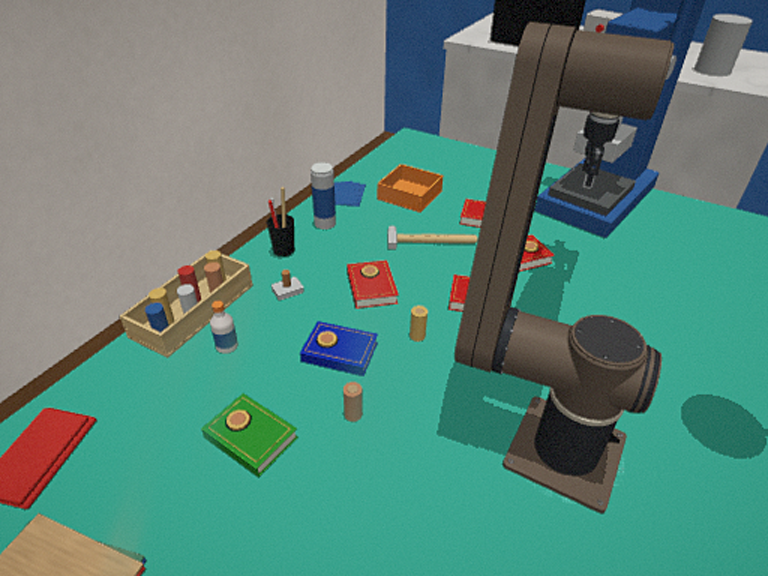

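Candidates in the top view (768-px picture): red books with medallions at (399,259), (437,384), (536,387) and (585,326). There is also a plain red folder at (93,168), which has no medallion or tooling, so it doesn't fit the description. Robot-left is image-left, so I choose the one at (399,259), which is at (370,271) in the side view.

```bash
cat > m.py <<'E'
from h import *
def blob(c,u0,v0,r):
    # centre of brass/copper disc near u0,v0: green channel higher relative to red than in the red cover
    im=c["frame"].astype(int); v,u=np.mgrid[:384,:512]
    m=((im[...,1]>0.42*im[...,0])&(im[...,0]>im[...,1]+15)&(im[...,0]>110)&(np.hypot(u-u0,v-v0)<r)).astype(np.uint8)
    n,l,s,ce=cv2.connectedComponentsWithStats(m)
    i=1+np.argmax(s[1:,4]); return ce[i],s[i]
E
python3 - <<'E'
from m import *
import pickle
d=pickle.load(open("c.pkl","rb"))
for n,u,v in(("top",399,259),("top",437,384),("top",536,387),("top",585,326),("side",370,271)):
    b,s=blob(d[n],u/1.5,v/1.5,11); print(n,b,s,ray(d[n],*b,.037))
for u,v in((391,267),(433,371),(524,379),(93,168)):print(ray(d["top"],u/1.5,v/1.5,.03))
a=d["top"]["frame"][145:215,225:300,::-1]; b=d["side"]["frame"][160:215,215:280,::-1]
cv2.imwrite("pics/crop.png",np.hstack([cv2.resize(x,(380,350),interpolation=2) for x in(a,b)]))
s=readout.get_state(); print(R.from_quat(s["tcp_rot"]).as_matrix().round(3))
E
```

```text
top [265.96268657 172.71641791] [260 167  13  13 134] [ 0.59845065 -0.25918414  0.037     ]
top [291.56834532 255.15827338] [285 249  14  13 139] [ 0.28763496 -0.3454459   0.037     ]
top [357.09160305 257.42748092] [351 251  13  13 131] [ 0.27245929 -0.58908308  0.037     ]
top [390.11904762 217.06349206] [384 211  13  13 126] [ 0.41881676 -0.72033892  0.037     ]
side [246.01428571 179.45714286] [241 176  11   8  70] [ 0.59920305 -0.25953451  0.037     ]
[ 0.57970081 -0.23878072  0.03      ]
[ 0.31622081 -0.3362584   0.03      ]
[ 0.29012434 -0.56274071  0.03      ]
[0.85322908 0.51358023 0.03      ]
[[-0.     0.268 -0.964]
 [ 0.002 -0.964 -0.268]
 [-1.    -0.002 -0.   ]]
```

View pics/crop.png

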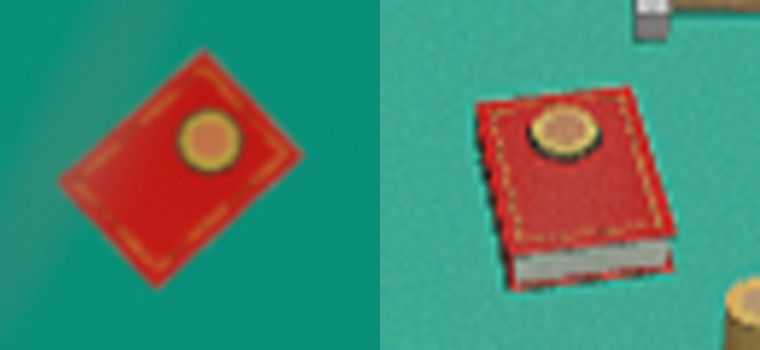

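The crop shows one gold-tooled red book, with its medallion at the +x end. The two cameras agree on (0.599, -0.259). I'll shut the fingers and move above it.

Emit:
drive_tool([
  [0, -0.9, -1.8, 0, 0],
  [0, -1.9, -3.6, 0, 0],
  [0, -1.9, -3.6, 0, 0],
  [0, -1.9, -3.6, 0, 0],
  [0, -1.9, -3.6, 0, 0],
  [0, -1.9, -3.6, 0, 0],
  [0, -1.9, -3.6, 0, 0],
  [0, -1.9, -3.6, 0, 0],
  [0, -1.9, -3.6, 0, 0],
  [0, -1.9, -3.6, 0, 0],
], force=30)

```text
time: 1.1
eef_pos: [0.4633, -0.3827, 0.2311]
tcp_rot: [0.701, 0.096, -0.701, 0.095]
contact_force: [-0.1, -0.9, -0.3]
opening: -0.005
```

Emit:
drive_tool([
  [0, -1.9, -3.6, 0, 0],
  [0, -1.9, -3.6, 0, 0],
  [0, -1.9, -3.6, 0, 0],
  [0, -1, -2, 0, 0],
  [0, -1, -2, 0, 0],
  [0, -0.5, -1, 0, 0],
  [0, 0, 0, 0, 0],
  [0, 0, 0, 0, 0],
])

```text
time: 1.9
eef_pos: [0.5918, -0.2641, 0.2311]
tcp_rot: [-0.7, -0.096, 0.701, -0.096]
contact_force: [-0.1, 0.0, 0.1]
opening: -0.001
```

Emit:
drive_tool([
  [1, -0.25, -0.8, 0, 0],
  [2, 0, 0, 0, 0],
  [3, 0, 0, 0, 0],
  [3, 0, 0, 0, 0],
  [3, 0, 0, 0, 0],
  [2, 0, 0, 0, 0],
  [1, 0, 0, 0, 0],
  [0, 0, 0, 0, 0],
  [0, 0, 0, 0, 0],
])

```text
time: 2.8
eef_pos: [0.5998, -0.2602, 0.0821]
tcp_rot: [0.701, 0.095, -0.7, 0.096]
contact_force: [0.1, -0.2, 0.6]
opening: -0.002
```

Run:
```python
from m import *
w=read_camera("wrist");s=read_camera("side")
st=readout.get_state();print(st["eef_pos"],st["contact_force"])
t=px(w,[.599,-.259,.037]);print("wrist pred",t, "eye",w["eye"])
print("side pred",px(s,[.599,-.259,.037]))
a=cv2.resize(w["frame"][:,:,::-1],(512,384)); b=cv2.resize(s["frame"][130:226,200:264,::-1],(256,384),interpolation=2)
cv2.imwrite("pics/close.png",np.hstack([a,b]))
import pickle;pickle.dump(w,open("w.pkl","wb"))
```

```text
[ 0.60034368 -0.26042519  0.08322681] [-0.64512278 -1.00654758 -0.45703102]
wrist pred (np.float64(253.01729558221837), np.float64(212.30099728998863)) eye [ 0.6636089  -0.24363412  0.22585526]
side pred (np.float64(245.98871603535193), np.float64(179.5439463479166))
```

View pics/close.png

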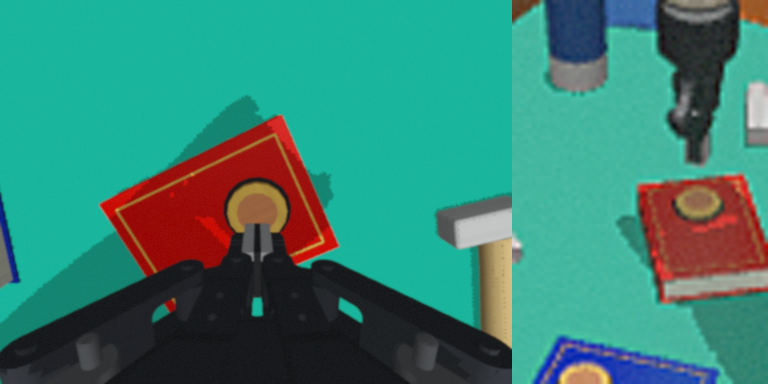

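Wrist view: the medallion is at about (258,212) against a predicted (253,212), so it is within about 3 mm of the point under the shut fingertips. I'll descend slowly now.

Emit:
drive_tool([
  [1, 0, 0, 0, 0],
  [1, 0, 0, 0, 0],
  [1, 0, 0, 0, 0],
  [0.5, 0, 0, 0, 0],
  [0.3, 0, 0, 0, 0],
  [0.2, 0, 0, 0, 0],
  [0.1, 0, 0, 0, 0],
  [0, 0, 0, 0, 0],
  [0, 0, 0, 0, 0],
])

```text
time: 3.8
eef_pos: [0.5996, -0.2598, 0.0407]
tcp_rot: [0.701, 0.095, -0.7, 0.096]
contact_force: [-0.2, 0.2, -0.2]
opening: -0.002
```

Emit:
drive_tool([
  [0.1, 0, 0, 0, 0],
  [0.1, 0, 0, 0, 0],
  [0, 0, 0, 0, 0],
  [0, 0, 0, 0, 0],
])

```text
time: 4.2
eef_pos: [0.5993, -0.2596, 0.0383]
tcp_rot: [-0.701, -0.095, 0.701, -0.095]
contact_force: [-0.4, -0.5, -0.8]
opening: -0.0
```

Emit:
drive_tool([
  [0.1, 0, 0, 0, 0],
  [0.1, 0, 0, 0, 0],
  [0, 0, 0, 0, 0],
  [0, 0, 0, 0, 0],
])

```text
time: 4.6
eef_pos: [0.5994, -0.2597, 0.0364]
tcp_rot: [0.701, 0.095, -0.701, 0.095]
contact_force: [0.8, -0.2, 0.2]
opening: -0.002
```

Emit:
drive_tool([
  [0.1, 0, 0, 0, 0],
  [0, 0, 0, 0, 0],
  [0, 0, 0, 0, 0],
])

```text
time: 4.9
eef_pos: [0.5994, -0.2597, 0.0356]
tcp_rot: [0.701, 0.095, -0.701, 0.096]
contact_force: [-1.0, 0.1, 2.1]
opening: 0.001
```

Emit:
drive_tool([
  [0.1, 0, 0, 0, 0],
  [0, 0, 0, 0, 0],
  [0, 0, 0, 0, 0],
])

```text
time: 5.2
eef_pos: [0.5994, -0.2597, 0.0344]
tcp_rot: [0.701, 0.095, -0.701, 0.095]
contact_force: [-0.6, 0.2, 2.5]
opening: 0.001
```

Emit:
drive_tool([
  [0.1, 0, 0, 0, 0],
  [0, 0, 0, 0, 0],
  [0, 0, 0, 0, 0],
])

```text
time: 5.5
eef_pos: [0.5994, -0.2597, 0.0332]
tcp_rot: [0.701, 0.095, -0.701, 0.095]
contact_force: [-0.1, -0.1, 1.8]
opening: -0.004
```

The medallion is sliding at about 2 to 3 N. I'll go on in small steps until it meets the stop.

Emit:
drive_tool([
  [0.1, 0, 0, 0, 0],
  [0, 0, 0, 0, 0],
  [0, 0, 0, 0, 0],
])

```text
time: 5.8
eef_pos: [0.5994, -0.2597, 0.0322]
tcp_rot: [0.701, 0.095, -0.701, 0.095]
contact_force: [0.3, -0.3, 1.6]
opening: 0.002
```

Emit:
drive_tool([
  [0.05, 0, 0, 0, 0],
  [0, 0, 0, 0, 0],
  [0, 0, 0, 0, 0],
])

```text
time: 6.1
eef_pos: [0.5994, -0.2597, 0.0321]
tcp_rot: [0.701, 0.095, -0.701, 0.095]
contact_force: [-1.1, 0.3, 3.5]
opening: 0.002
```

Emit:
drive_tool([
  [0.05, 0, 0, 0, 0],
  [0, 0, 0, 0, 0],
  [0, 0, 0, 0, 0],
])

```text
time: 6.4
eef_pos: [0.5994, -0.2597, 0.0321]
tcp_rot: [-0.701, -0.095, 0.701, -0.095]
contact_force: [-1.3, 1.7, 5.7]
opening: 0.0
```

Position has stalled at 32.1 mm and the force is rising, so it is on its stop. I'll press slightly firmer and hold.

Emit:
drive_tool([
  [0.05, 0, 0, 0, 0],
  [0, 0, 0, 0, 0],
  [0, 0, 0, 0, 0],
  [0, 0, 0, 0, 0],
  [0, 0, 0, 0, 0],
  [0, 0, 0, 0, 0],
  [0, 0, 0, 0, 0],
  [0, 0, 0, 0, 0],
  [0, 0, 0, 0, 0],
  [0, 0, 0, 0, 0],
])

```text
time: 7.4
eef_pos: [0.5994, -0.2597, 0.0321]
tcp_rot: [-0.701, -0.096, 0.701, -0.095]
contact_force: [-2.6, 1.5, 8.3]
opening: -0.001
```

Emit:
drive_tool([
  [0, 0, 0, 0, 0],
  [0, 0, 0, 0, 0],
  [0, 0, 0, 0, 0],
  [0, 0, 0, 0, 0],
  [0, 0, 0, 0, 0],
  [0, 0, 0, 0, 0],
  [0, 0, 0, 0, 0],
  [0, 0, 0, 0, 0],
  [0, 0, 0, 0, 0],
  [0, 0, 0, 0, 0],
])

```text
time: 8.4
eef_pos: [0.5994, -0.2597, 0.0321]
tcp_rot: [-0.701, -0.096, 0.701, -0.096]
contact_force: [-3.3, 1.8, 7.9]
opening: 0.004
```

Emit:
drive_tool([
  [0, 0, 0, 0, 0],
  [-0.1, 0, 0, 0, 0],
  [-0.3, 0, 0, 0, 0],
  [-0.6, 0, 0, 0, 0],
  [-1, 0, 0, 0, 0],
  [-2, 0, 0, 0, 0],
  [-3, 0, 0, 0, 0],
  [-3, 0, 0, 0, 0],
  [-3, 0, 0, 0, 0],
  [-2, 0, 0, 0, 0],
])

```text
time: 9.4
eef_pos: [0.6002, -0.2601, 0.1845]
tcp_rot: [0.702, 0.095, -0.699, 0.096]
contact_force: [0.1, 0.3, -0.4]
opening: -0.001
```

Emit:
drive_tool([
  [-1, 0, 0, 0, 0],
  [0, 0, 0, 0, 0],
  [0, 0, 0, 0, 0],
])

```text
time: 9.7
eef_pos: [0.5988, -0.2593, 0.1898]
tcp_rot: [-0.7, -0.096, 0.701, -0.095]
contact_force: [0.2, -0.0, -0.2]
opening: 0.002
```

Run:
```python
from m import *
import pickle
d=pickle.load(open("c.pkl","rb"))
s=read_camera("side");w=read_camera("wrist")
st=readout.get_state();print(st["time"],st["eef_pos"],st["contact_force"])
print("side disc now",blob(s,246,180,11)[0],"pred z=.038/.032",px(s,[.5992,-.2595,.038]),px(s,[.5992,-.2595,.032]))
f=lambda c:cv2.resize(c["frame"][160:215,215:280,::-1],(260,220),interpolation=2)
cv2.imwrite("pics/after.png",np.hstack([np.vstack([f(d["side"]),f(s)]),cv2.resize(w["frame"][:,:,::-1],(533,440))[:,:,:]]))
```

```text
9.8 [ 0.59842185 -0.25907676  0.18869325] [-0.3312109   1.20340194 -0.56216945]
side disc now [246.21428571 180.42857143] pred z=.038/.032 (np.float64(246.01041450163362), np.float64(179.26015481723545)) (np.float64(246.0106005309996), np.float64(180.4682384109003))
```

View pics/after.png

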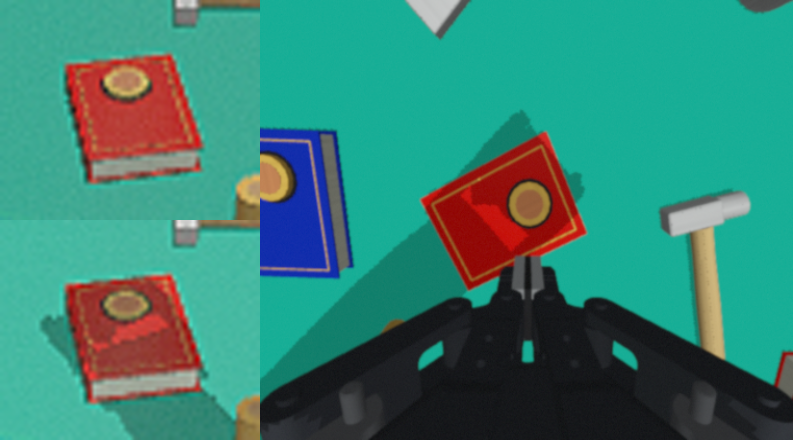

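After the press, the medallion sits flat. Its disc is at (246.2,180.4) in the side view, against 180.5 predicted for fully home. The book's outline has not moved.

```bash
python3 -c "
from plant import sign_off; print(sign_off())"
```

```text
the job is handed in; nothing more can be done
None
```

The red book's medallion is pressed fully home and the job is handed in. I pressed the leftmost of the four red medallioned books, with shut fingertips.

- **Press:** it slid in at about 2–3 N and stopped with its top at 32.1 mm. I held it there at about 8 N for just over 2 s, then withdrew straight up. The whole job took about 10 s.
- **Last checks:** the side camera puts the medallion at row 180.4, against 180.5 predicted for fully home and 179.3 for not pushed in. The book looked unmoved, and the force reading was back to noise with the tool about 0.19 m up.
- **Disagreement:** before the press, the wrist camera put the medallion about 3 mm from where the top and side cameras did. I kept their position, since the press did not need better.
- **Not measured:** I did not separately check the other books' medallions; the arm only moved above the bench and touched nothing else.

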